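# Put the burger turner and serving board away in the pass station tray

## Robot

A 6-joint arm with a two-finger parallel gripper is mounted at the origin on the work surface. World frame = base frame: x ahead of the robot, y to its left, z up, the work surface at z = 0. Lengths are in m, angles in degrees, forces in N, time in s.
With the tool pointing down it reaches from about 0.3 to 0.75 m from the base axis. Payload 8.5 kg.
Tool frame: the origin (TCP) lies midway between the tips of the shut fingers; the grasp point (between the pads) lies 19 mm behind it (env.grasp_offset is the distance from the TCP to the grasp point, in m); z points along the fingers, y is the line along which they close (so a half turn about z gives the same grasp; the last joint's range is limited). The gripper opens to 85 mm and grips with 20 to 120 N. Pads are 22 mm wide; open, the fingers measure 114 mm over their backs; the gripper's body (76 mm by 85 mm) begins 54 mm behind the grasp point. The pads swing forward as they close: fully open they stand 13 mm farther back than shut.
Start: joints at [62.55, 21.807, 74.336, -0, 83.858, -12.336], TCP at [0.143, 0.531, 0.231] pointing down, gripper open.
Joint ranges: [-178.18, 178.18], [-50.72, 133.34], [12.68, 142.11], [-81.47, 261.47], [9.98, 163.14], [-165.26, 165.26]. Speed limits (degrees/s): [136.94, 136.94, 180, 180, 180, 180].

## Interface

Orientations are given as a 3x3 rotation matrix whose columns are the frame's x, y, z axes.
In Python, from rig import env gives the robot as it stands.
- The arm moves only by the tool servo_tool, never from a script. Its argument "deltas" is text: rows parted by semicolons, each of 7 numbers parted by spaces: the opening, from 0 (shut) to 1 (fully open), then the shift along the tool's x, y, z in mm, then the turn, a rotation vector about the tool's x, y, z in rad. A call has 1 to 8 rows; each row shifts and turns the commanded pose from where the row before left it, along the tool's axes as they then stand; what a row does not reach is not made up. A row lasts 1/12 s, in which the tool goes at most 41.7 mm and 7.16 degrees, less where a joint would pass 70% of its speed; a pose out of reach is approached as far as the arm can. A call is refused whole if a number of a shift passes 41.7 or a number of a turn 0.125, either way. A call with a gripper value outside its range is refused whole. The fingers move at their own pace and stop on an object; "newtons" is the grip in N (left out, the last holds). Time passes only in rows, so rows that do not move let the fingers close. It gives the time, the measured TCP pose, the force, the opening and the grip force at its end, in the units of the state.
- env.observe(): the state, without advancing time (a new reading comes with each control period).
- env.get_image(name): name is "side" or "top"; returns a dict with "img" (420x560x3 uint8, red, green, blue), "depth" (420x560 float32, m along the optical axis (not along the pixel's ray), 0 where there is no reading), "camera_matrix" (3x3 intrinsics, pixels), "world_to_cam" (4x4, takes a point from world to camera coordinates). Camera axes: x right, y down, z forward; pixel columns grow to the right and rows downward; lengths in m; the calibration is good to about 2 mm. A picture is of the moment at which its call begins.
- env.close_job(): hands the job in; it is judged then, once.
Trained networks look in a picture, given as the dict that the camera call returned (one of the last four; its "shot" number tells which), for a name from the list of things; names that differ only in an ending like _2 or _b are one class to them, and where a whole thing is asked for, a point or a joint stands for the part that bears it (a point fixed in the world has none). Each returns a list of dicts, best first, with "conf" (0 to 1); they miss things now and then, are a little off and sometimes report something else, mostly with a low value. They report only what shows in the picture. A call takes as long as a camera call. They do not tell look-alikes from the thing itself.
- env.spot_in(name, picture): "bbox" ([centre column, centre row, width, height] in pixels, round what is visible of it).
- env.spot_point(name, picture): "uv" ([column, row] in pixels: a listed point, or the origin of a listed thing).
The state is a dict: "time_s": time; "q": joint angles; "qvel": joint speeds; "joint_efforts": joint torques, N m; "position": TCP position; "tool_rot": TCP orientation; "ft_force": force on the tool from outside, world axes, zero at the start; "wrist_torque": the same for the moment, N m; "grip_width": finger opening in m; "gripper_force": force on a finger pad.
Only numpy, scipy, OpenCV 4.12 (cv2) and the standard library are available. Lean on these libraries where they do the work, as an engineer would, in place of code of your own. Each camera call takes 0.05 s, during which the arm holds its last target. There are 200 camera calls.

## Task

Slide the clear cover of the station tray all the way open, lay the black-handled burger turner flat in the blue-floored compartment with its blade at the far end (away from the robot), setting it down rather than dropping it, and then slide the cover fully shut over it. Last of all, push the wooden serving board along the counter, without lifting it, into the green-floored, open-fronted bay beside the compartment until it lies squarely and fully home against the bay's back wall. Leave the sauce bottle, the pickle jar and the steel cup where they stand.

Things in the scene. Friction and masses are not known exactly. Their poses are not given: they have to be found in the camera images.
- tray: White tray fixed to the counter, footprint 218 mm (x, away from the robot) by 268 mm (y); origin on the counter at its centre; walls 16 mm high, 4 mm thick. Turner compartment in the right part (-y), board bay in the left (+y). Along the far side runs the cover's guide rail: x 113 to 127 mm, up to 50 mm high (carriage on it up to 58 mm).
- turner_home (a point): Centre of the turner compartment's blue floor, at tray (0, -88, 4) mm, 4 mm above the counter; axes as the tray. Compartment walled on all four sides, inside 210 mm (x) by 84 mm (y). The turner's origin belongs here, with its +x along the tray's +x.
- board_home (a point): Place of the board's origin when fully home in the bay: tray (50, 44, 0) mm; axes as the tray. Bay: open towards the robot, green film on the counter as floor, 172 mm wide (tray y -42 to +130), back wall face at tray x = 105. Right wall runs from x = 105 to -109, left wall from 105 to 20, then flares out to (-9, 149). The home board sticks out: its robot-side edge is at tray x = -5.
- cover (a joint): Sliding clear cover with red rim, in m: 0 = shut over the turner compartment, 0.13 = fully open, moved along the tray's +y, hanging over the bay. 222 x 92 mm, underside 44 mm and top 51 mm above the counter, centred on tray y = -88 mm + joint value. Slides with about 1.5 N and stays where left.
- cover_handle (a point): Centre of the top of the cover's red upright handle bar: 90 mm long along tray x, 14 mm thick along tray y, from 51 to 83 mm above the counter. At tray x = -35 mm, y = -88 mm + joint value.
- turner: Burger turner lying flat, 190 mm long: black handle along its x from -95 to +17 mm, 20 mm wide, 24 mm high; dark steel blade from +17 to +95 mm, 70 mm wide, 4 mm thick. Origin at the centre of its length and width, on its underside; +x points to the blade. 0.1 to 0.2 kg.
- turner_blade (a point): Centre of the turner's blade, on its top face, 56 mm from the origin along its +x.
- turner_grip (a point): Good place to grip the turner: on the handle's axis 25 mm behind the origin, 14 mm above the underside.
- board: Oak serving board lying flat, 110 mm (its x) by 160 mm (its y) by 22 mm high, too wide to grasp. Origin at the centre of its underside. It starts in front of the bay and to its left. 0.2 to 0.4 kg.
- sauce: Bystander: red sauce bottle with yellow cap, 56 mm across, 150 mm high, origin at the centre of its base.
- pickles: Bystander: amber pickle jar with green lid, 76 mm across, 100 mm high, origin at the centre of its base.
- shaker: Bystander: open steel cup, 72 mm across, 100 mm high, origin at the centre of its base.
There are look-alikes about, which are no part of the job. There is more than one size of the board; the job needs the largest.

How it is judged:
By the outcome, as a careful person would: the job done as asked, in the order asked, and still so for the second after the job is handed in, with the robot touching nothing.
It also fails if it takes over 72 s, if anything falls off the work surface, if the arm or the gripper's body presses on something with over 40 N, if the wrist force passes 120 N, or if a joint passes its speed limit or range.

## Working session

There is one attempt and no reset: what is moved stays moved. The work goes in short steps, Python scripts to look and compute and a tool call to move; the robot and the scene stay as the last step left them, time stands still between calls to the robot, and variables do not carry over. Pictures are saved under pics/ and viewed, at most 10 in all, crops included, and the job is handed in when it is done.

Besides the shell and the picture viewer there is one more tool, called after "Call:" by a JSON object that holds its "api" and its "payload". servo_tool: Moves the arm, as the interface text tells. Its arguments: {"type":"object","properties":{"deltas":{"type":"string"},"newtons":{"type":"number"}},"required":["deltas"]}

```bash
ls; mkdir -p pics
cat > h.py <<'E'
import numpy as np, cv2
from rig import env
def w(p,uv,z=None):
    K=p["camera_matrix"];T=np.linalg.inv(p["world_to_cam"])
    u,v=uv; r=np.linalg.inv(K)@[u,v,1]
    if z is None:
        d=p["depth"][int(round(v)),int(round(u))]; return T[:3,:3]@(r*d)+T[:3,3]
    r=T[:3,:3]@r; o=T[:3,3]; return o+r*(z-o[2])/r[2]
def cloud(p):
    K=p["camera_matrix"];T=np.linalg.inv(p["world_to_cam"])
    v,u=np.mgrid[:420,:560]; d=p["depth"]
    c=np.stack([(u-K[0,2])/K[0,0]*d,(v-K[1,2])/K[1,1]*d,d],-1)
    return c@T[:3,:3].T+T[:3,3]
def save(p,n): cv2.imwrite("pics/"+n,p["img"][:,:,::-1])
E
python3 - <<'E'
from h import *
np.set_printoptions(precision=4,suppress=True)
o=env.observe();print(o["position"],o["tool_rot"],o["time_s"])
for c in("top","side"):
    p=env.get_image(c);save(p,c+"0.png")
    for n in["tray","turner","board","cover_handle","turner_home","board_home","turner_blade","turner_grip","sauce","pickles","shaker"]:
        for s in env.spot_point(n,p)[:3]:
            print(c,n,np.round(s["uv"]),round(s["conf"],2),w(p,s["uv"]))
E
```

```text
pics
[0.1433 0.5307 0.2307] [[-0.9654  0.2608 -0.0007]
 [ 0.2608  0.9654 -0.0013]
 [ 0.0003 -0.0014 -1.    ]] 0.0
top tray [310. 179.] 0.68 [ 0.6746 -0.058   0.    ]
top tray [420. 250.] 0.16 [ 0.4896 -0.331   0.0239]
top turner [420. 252.] 0.71 [ 0.4852 -0.3292  0.0225]
top board [364. 296.] 0.78 [ 0.3744 -0.1893  0.0137]
top board [242. 318.] 0.72 [0.3238 0.1149 0.0177]
top board [279. 243.] 0.59 [0.5094 0.0235 0.0191]
top cover_handle [344. 186.] 0.65 [ 0.6408 -0.1345  0.085 ]
top turner_home [342. 175.] 0.84 [ 0.6678 -0.1304  0.083 ]
top board_home [293. 162.] 0.62 [ 0.7198 -0.0151  0.0002]
top turner_blade [410. 229.] 0.75 [ 0.5444 -0.3114  0.0055]
top turner_blade [422. 260.] 0.37 [ 0.4634 -0.3333  0.0246]
top turner_grip [426. 260.] 0.92 [ 0.4639 -0.3436  0.0238]
top sauce [140. 194.] 0.82 [0.6278 0.3627 0.0587]
top pickles [174. 149.] 0.6 [0.7355 0.2762 0.08  ]
top shaker [413. 160.] 0.93 [ 0.7063 -0.3045  0.0786]
side tray [245. 190.] 0.65 [ 0.675  -0.0591  0.0012]
side turner [352. 153.] 0.64 [ 0.4898 -0.3202  0.0084]
side turner [270. 153.] 0.39 [ 0.6424 -0.1317  0.0843]
s
[... 259 characters left out ...]
-0.1081  0.0507]
side turner_home [221. 200.] 0.43 [0.7063 0.001  0.0021]
side board_home [222. 198.] 0.88 [ 0.7098 -0.0051  0.0027]
side board_home [281. 124.] 0.69 [ 0.7086 -0.3063  0.0272]
side turner_blade [333. 149.] 0.76 [ 0.5432 -0.3103  0.0062]
side turner_blade [222. 203.] 0.53 [0.6993 0.0071 0.0004]
side turner_blade [266. 153.] 0.39 [ 0.6522 -0.1293  0.0839]
side turner_grip [364. 150.] 0.85 [ 0.4639 -0.3338  0.0209]
side sauce [139. 345.] 0.63 [0.6099 0.3964 0.0504]
side pickles [124. 280.] 0.71 [0.7248 0.3109 0.0543]
side pickles [222. 198.] 0.5 [ 0.709  -0.0062  0.0032]
side shaker [278. 127.] 0.69 [ 0.7138 -0.2976  0.0213]
side shaker [351. 154.] 0.37 [ 0.4942 -0.3213  0.0029]
```

View pics/top0.png

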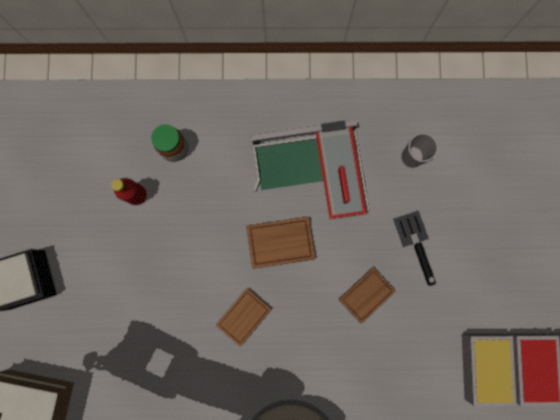

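View pics/side0.png

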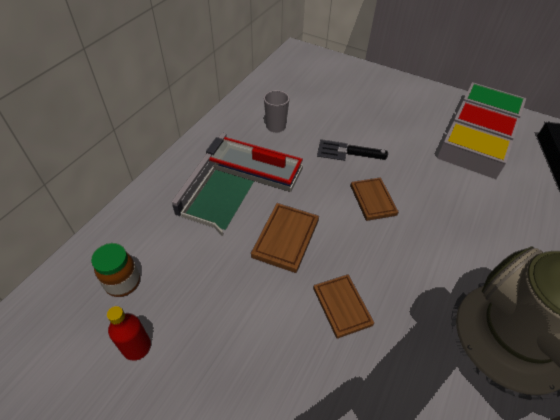

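The top view shows boards at (281,242), (244,316) and (367,294). The first is clearly the largest and lies in front of the bay. There is one turner, at (415,245), with its blade already pointing far. The tray is at (310,175) with the cover shut and its red handle at (344,185). Next I'll measure these finely and confirm the board and turner in one crop.

```bash
cat > m.py <<'E'
from h import *
np.set_printoptions(precision=4,suppress=True)
def rect(pts):
    (c,s,a)=cv2.minAreaRect((pts[:,:2]*1000).astype(np.float32)); return np.round(c,1),np.round(s,1),round(a,1),len(pts)
def masks(p):
    C=cloud(p);h=cv2.cvtColor(p["img"],cv2.COLOR_RGB2HSV).astype(int);H,S,V=h[...,0],h[...,1],h[...,2]
    X,Y,Z=C[...,0],C[...,1],C[...,2]
    red=((H<6)|(H>174))&(S>150)&(V>80)
    t=(abs(X-.65)<.2)&(abs(Y+.07)<.2)
    return C,dict(handle=red&t&(Z>.072),rim=red&t&(Z>.04)&(Z<.065),
     board=(H>4)&(H<20)&(S>90)&(Z>.014)&(Z<.04)&(X>.42)&(X<.75)&(abs(Y-.03)<.15),
     boards=(H>4)&(H<20)&(S>90)&(Z>.014)&(Z<.04)&(X>.25)&(X<.45),
     green=(H>60)&(H<95)&(S>90)&t&(Z<.02),
     thandle=(V<50)&(Z>.012)&(Z<.05)&(X>.35)&(X<.6)&(Y<-.25)&(Y>-.45),
     blade=(V<95)&(Z>-.003)&(Z<.012)&(X>.47)&(X<.62)&(Y<-.25)&(Y>-.42))
if __name__=="__main__":
  for c in("top","side"):
    p=env.get_image(c);C,m=masks(p)
    for k,v in m.items():
        v=cv2.morphologyEx(v.astype(np.uint8),cv2.MORPH_OPEN,np.ones((2,2)))>0 if k not in("handle","rim") else v
        q=C[v]
        if k=="boards":
            n,l=cv2.connectedComponents(v.astype(np.uint8))
            for i in range(1,n):
                if (l==i).sum()>100: print(c,k,rect(C[l==i]))
        elif len(q): print(c,k,*rect(q),"z",np.round(np.percentile(q[:,2],[5,50,95]),4),"mean",q.mean(0))
E
python3 m.py
python3 - <<'E'
import cv2
i=cv2.imread("pics/top0.png");cv2.imwrite("pics/crop0.png",cv2.resize(i[110:350,210:460],None,fx=2.5,fy=2.5)[:600,:800])
E
```

```text
top handle [ 646.8 -135.2] [85.5 10.9] 7.8 169 z [0.0761 0.083  0.087 ] mean [ 0.6462 -0.1345  0.0826]
top rim [ 683.1 -132.2] [220.4  93.2] 8.4 458 z [0.0479 0.0517 0.0556] mean [ 0.6714 -0.1369  0.0518]
top board [500.5  14.1] [125.5 160.1] 8.2 2700 z [0.0177 0.0222 0.0262] mean [0.5083 0.0164 0.0252]
top boards (array([ 418.8, -131. ]), array([272.1, 130.1]), 57.8, 1352)
top boards (array([355.5,  82.4]), array([ 80.3, 205.7]), 49.6, 1262)
top green [605.7 -22.6] [320.7 153.3] 9.3 1824 z [-0.0029  0.0011  0.0052] mean [ 0.7097 -0.0048  0.0091]
top thandle [ 451.6 -343.2] [110.6  18. ] 18.4 285 z [0.0191 0.0242 0.0281] mean [ 0.4577 -0.3405  0.0238]
top blade [ 494.4 -166.5] [ 78.2 388.2] 17.9 774 z [0.0008 0.0049 0.0091] mean [ 0.5436 -0.3136  0.0096]
side handle [ 648.  -132.7] [87.5 17.1] 8.4 228 z [0.0733 0.0819 0.0854] mean [ 0.6472 -0.1296  0.0806]
side rim [ 682.3 -126.8] [221.9  94.9] 8.7 521 z [0.0476 0.0514 0.055 ] mean [ 0.6649 -0.1207  0.0516]
side board [430.3 247. ] [134.3 646. ] 19.2 2738 z [0.017  0.0225 0.0249] mean [0.5042 0.0332 0.0261]
side boards (array([295.1, 129.8]), array([123.2, 793.9]), 13.7, 1166)
side boards (array([272. , 277.1]), array([130.1, 489.4]), 17.4, 2093)
side green [546.1 243.5] [161.3 792.5] 33.4 2075 z [-0.0011  0.0013  0.0038] mean [ 0.7084 -0.0015  0.0048]
side thandle [ 448.5 -337.2] [115.5  28.7] 29.3 245 z [0.0092 0.02   0.0255] mean [ 0.4523 -0.3337  0.0186]
side blade [398.4  90.9] [115.9 920.4] 17.3 520 z [0.0003 0.0046 0.0087] mean [ 0.5383 -0.3041  0.0061]
```

View pics/crop0.png

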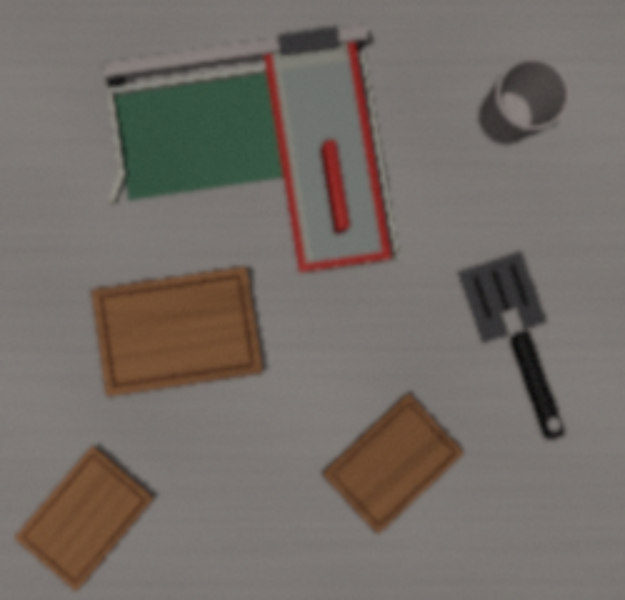

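The crop confirms it: the board centred near crop (180,330) is the largest of the three. The depth heights agree with the text: handle 83 mm, cover 51 mm, board 22 mm, turner handle 24 mm. Next come refined plane fits, while the arm starts towards the cover handle.

```bash
cat > fit.py <<'E'
from m import *
ZP=dict(handle=.083,rim=.051,board=.022,thandle=.024,blade=.004,green=.001)
def big(v):
    n,l,s,_=cv2.connectedComponentsWithStats(v.astype(np.uint8)); return l==1+np.argmax(s[1:,4])
def onplane(p,mask,z):
    v,u=np.nonzero(mask);K=p["camera_matrix"];T=np.linalg.inv(p["world_to_cam"])
    r=np.stack([u,v,np.ones(len(u))],1)@np.linalg.inv(K).T@T[:3,:3].T;o=T[:3,3]
    return o+r*((z-o[2])/r[:,2])[:,None]
def fits(p,names):
    C,m=masks(p);R={}
    for k in names:
        if m[k].sum()<30: continue
        q=onplane(p,big(m[k]),ZP[k]);R[k]=rect(q)
        print(k,*R[k],"mean",np.round(q[:,:2].mean(0)*1000,1))
    return R
if __name__=="__main__":
    import sys
    for c in("top","side"):
        p=env.get_image(c);print(c,np.round(np.linalg.inv(p["world_to_cam"])[:3,3],2));fits(p,sys.argv[1:] or ZP)
E
python3 fit.py
python3 - <<'E'
import numpy as np
from rig import env
o=env.observe();R=np.array(o["tool_rot"])
print(R.T@(np.array([.647,-.134,.2])-o["position"])*1000)
E
```

```text
top [0.44 0.02 1.22]
handle [ 646.5 -134.5] [84.5 12.3] 8.3 175 mean [ 646.  -134.5]
rim [ 682.8 -131.3] [219.1  92.1] 8.2 451 mean [ 672.  -137.5]
board [511.3  18.8] [108.1 158.1] 8.2 2692 mean [511.   19.1]
thandle [ 455.3 -339.9] [107.5  19.2] 17.4 291 mean [ 458.8 -338.3]
blade [ 544.9 -313.8] [78.7 71.6] 17.8 780 mean [ 546.6 -312.7]
green [714.9  -2.7] [104.3 153.5] 7.6 2019 mean [714.5  -1.9]
side [0.26 0.53 0.79]
handle [ 645.9 -126.7] [87.4 24.4] 7.9 220 mean [ 645.8 -127.6]
rim [ 682.2 -126. ] [221.6  95. ] 8.1 496 mean [ 664.7 -120.4]
board [509.8  25.8] [110.1 163.4] 8.2 2754 mean [508.5  29.2]
thandle [ 453.4 -329.3] [109.1  29.5] 17.2 261 mean [ 454.1 -329.6]
blade [ 527.6 -315.2] [118.   74.9] 17.9 518 mean [ 543.1 -308.6]
green [715.5  -5.1] [108.9 168.9] 8.3 2078 mean [714.3  -5.6]
[-659.55785591 -510.66245092   31.32258882]
```

Call:
{"api": "servo_tool", "payload": {"deltas": "0.5 -31.4 -24.3 0 0 0 0;0.5 -31.4 -24.3 0 0 0 0;0.5 -31.4 -24.3 0 0 0 0;0.5 -31.4 -24.3 0 0 0 0;0.5 -31.4 -24.3 0 0 0 0;0.5 -31.4 -24.3 0 0 0 0;0.5 -31.4 -24.3 0 0 0 0;0.5 -31.4 -24.3 0 0 0 0", "newtons": 40}}

```text
time_s: 2.07
position: [0.336, 0.2761, 0.2316]
tool_rot: [[-0.965, 0.261, 0.001], [0.261, 0.965, 0.0], [-0.001, 0.0, -1.0]]
ft_force: [0.9, -0.2, -0.8]
grip_width: 0.0426
gripper_force: 0.0
```

Call:
{"api": "servo_tool", "payload": {"deltas": "0.5 -31.4 -24.3 0 0 0 0;0.5 -31.4 -24.3 0 0 0 0;0.5 -31.4 -24.3 0 0 0 0;0.5 -31.4 -24.3 0 0 0 0;0.5 -31.4 -24.3 0 0 0 0;0.5 -31.4 -24.3 0 0 0 0;0.5 -31.4 -24.3 0 0 0 0;0.5 -31.4 -24.3 0 0 0 0"}}

```text
time_s: 2.73
position: [0.5279, 0.0227, 0.2315]
tool_rot: [[-0.965, 0.261, 0.0], [0.261, 0.965, 0.0], [-0.0, 0.0, -1.0]]
ft_force: [0.5, 1.2, 1.0]
grip_width: 0.0424
gripper_force: 0.0
```

Call:
{"api": "servo_tool", "payload": {"deltas": "0.5 -31.4 -24.3 0 0 0 0;0.5 -31.4 -24.3 0 0 0 0;0.5 -31.4 -24.3 0 0 0 0;0.5 -31.4 -24.3 0 0 0 0;0.5 0 0 0 0 0 -0.1017;0.5 0 0 0 0 0 -0.1017;0.5 0 0 0 0 0 -0.1017;0.5 0 0 0 0 0 -0.1017"}}

```text
time_s: 3.4
position: [0.6231, -0.1023, 0.231]
tool_rot: [[-0.989, -0.147, -0.0], [-0.147, 0.989, 0.0], [0.0, 0.0, -1.0]]
ft_force: [0.6, 0.1, 0.0]
grip_width: 0.0428
gripper_force: 0.0
```

Call:
{"api": "servo_tool", "payload": {"deltas": "0.5 -19 -35.4 0 0 0 0;0.5 0 0 38 0 0 0;0.5 0 0 38 0 0 0;0.5 0 0 38 0 0 0;0.5 0 0 38 0 0 0;0.5 0 0 18 0 0 0;0.5 0 0 0 0 0 0;0.5 0 0 0 0 0 0"}}

```text
time_s: 4.07
position: [0.6468, -0.1343, 0.0612]
tool_rot: [[-0.99, -0.142, -0.001], [-0.142, 0.99, 0.0], [0.001, 0.0, -1.0]]
ft_force: [0.6, -1.1, 1.2]
grip_width: 0.0429
gripper_force: 0.0
```

Call:
{"api": "servo_tool", "payload": {"deltas": "0 0 0 0 0 0 0;0 0 0 0 0 0 0;0 0 0 0 0 0 0;0 0 0 0 0 0 0;0 0 0 0 0 0 0"}}

```text
time_s: 4.48
position: [0.6477, -0.1346, 0.0636]
tool_rot: [[-0.99, -0.143, 0.004], [-0.143, 0.99, -0.001], [-0.003, -0.002, -1.0]]
ft_force: [-0.8, 0.5, 7.0]
grip_width: 0.0131
gripper_force: 40.7
```

Call:
{"api": "servo_tool", "payload": {"deltas": "0 0 10 -2 0 0 0;0 0 22 0 0 0 0;0 0 22 0 0 0 0;0 0 22 0 0 0 0;0 0 22 0 0 0 0;0 0 22 0 0 0 0;0 0 12 0 0 0 0;0 0 0 0 0 0 0"}}

```text
time_s: 5.15
position: [0.6311, -0.0191, 0.0638]
tool_rot: [[-0.99, -0.14, 0.007], [-0.141, 0.99, -0.029], [-0.003, -0.03, -1.0]]
ft_force: [8.3, -75.3, -17.7]
grip_width: 0.0128
gripper_force: 47.6
```

Call:
{"api": "servo_tool", "payload": {"deltas": "0 0 -9 0 0 0 0;0 0 -4 0 0 0 0;0 0 0 0 0 0 0"}}

```text
time_s: 5.4
position: [0.6311, -0.0197, 0.0637]
tool_rot: [[-0.99, -0.141, 0.003], [-0.141, 0.99, -0.003], [-0.003, -0.004, -1.0]]
ft_force: [5.4, -12.7, -6.7]
grip_width: 0.0132
gripper_force: 42.4
```

Run:
```python
from fit import *
for c in("top","side"):
    p=env.get_image(c);save(p,c+"1.png");fits(p,["handle","rim","board"])
a=cv2.imread("pics/side1.png")[90:300,130:400];cv2.imwrite("pics/c1.png",cv2.resize(a,None,fx=2.8,fy=2.8))
```

```text
rim [763.  -46.6] [34.5  5.9] 10.4 36 mean [762.9 -46.7]
board [522.7  90.1] [62.8 25.1] 0.1 160 mean [529.8  91.9]
rim [654.2  27.7] [227.1  60.6] 22.0 419 mean [641.8  23.1]
board [510.   25.3] [110.4 163.8] 8.2 2687 mean [507.   30.2]
```

View pics/c1.png

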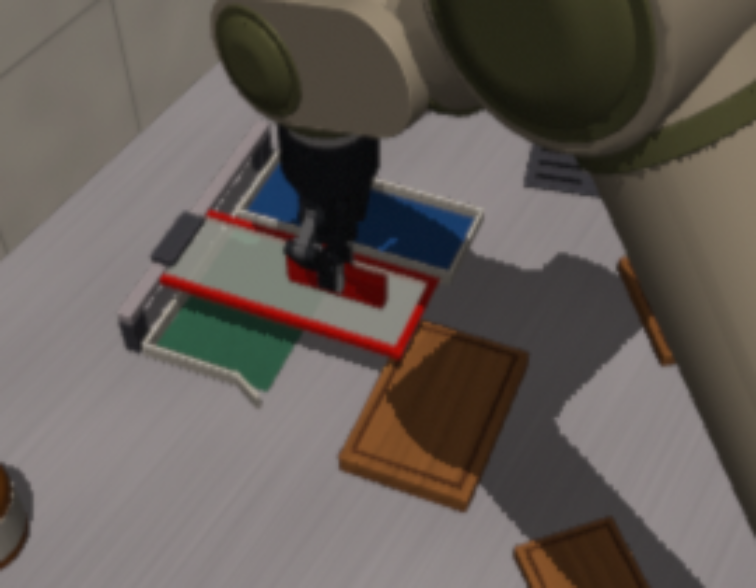

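The carriage is hard against its stop after only 116 mm of travel. The green film's edge and the network's tray origin both put the tray at about (671.5,-57). That means the cover started about 14 mm ajar and is now fully open. I'll release it, rise and check the blue floor.

Call:
{"api": "servo_tool", "payload": {"deltas": "0.45 0 0 0 0 0 0;0.45 0 0 0 0 0 0;0.45 0 0 0 0 0 0;0.45 0 0 -35 0 0 0;0.45 0 0 -35 0 0 0;0.45 0 0 -35 0 0 0;0.45 0 0 -35 0 0 0"}}

```text
time_s: 6.08
position: [0.6295, -0.0159, 0.2055]
tool_rot: [[-0.99, -0.143, 0.0], [-0.143, 0.99, 0.0], [-0.0, 0.0, -1.0]]
ft_force: [0.9, 0.2, 0.1]
grip_width: 0.0387
gripper_force: 0.0
```

Call:
{"api": "servo_tool", "payload": {"deltas": "0.45 15.4 -37.4 0 0 0 -0.04;0.45 17 -36.7 0 0 0 -0.04;0.45 18.5 -36 0 0 0 -0.04;0.45 20 -35.2 0 0 0 -0.04;0.45 20 -35.2 0 0 0 0;0.45 20 -35.2 0 0 0 0;0.45 20 -35.2 0 0 0 0;0.45 20 -35.2 0 0 0 0"}}

```text
time_s: 6.75
position: [0.5547, -0.3329, 0.204]
tool_rot: [[-0.954, -0.299, 0.001], [-0.299, 0.954, -0.0], [-0.001, -0.0, -1.0]]
ft_force: [0.8, 0.2, 0.3]
grip_width: 0.0384
gripper_force: 0.0
```

Run:
```python
from fit import *
for c in("top","side"):
    p=env.get_image(c);save(p,c+"2.png");fits(p,["handle","rim","board"])
    h=cv2.cvtColor(p["img"],cv2.COLOR_RGB2HSV).astype(int);b=(abs(h[...,0]-109)<12)&(h[...,1]>130)&(h[...,2]>40)
    q=onplane(p,big(b),.004);d=cloud(p)[big(b)]
    print(c,"blue",*rect(q),"z",np.median(d[:,2]))
    for n in("turner_home","board_home","tray"):
        for s in env.spot_point(n,p)[:1]:print(n,s["conf"],w(p,s["uv"],.004))
print(env.observe()["position"],env.observe()["tool_rot"])
```

```text
handle [630.1 -21.5] [84.3 10.4] 8.5 151 mean [630.3 -21.4]
rim [665.5 -18. ] [219.2  92.1] 8.2 426 mean [653.9 -26.4]
board [511.4  18.7] [108.1 158.3] 8.2 2560 mean [508.1  21.1]
top blue [ 686.6 -146.8] [203.2  76.7] 8.3 2294 z 0.004702748245775656
turner_home 0.62 [ 0.6894 -0.137   0.004 ]
board_home 0.87 [ 0.7105 -0.0116  0.004 ]
tray 0.76 [ 0.6681 -0.0474  0.004 ]
handle [628.4 -12.8] [90.4 22.1] 8.4 241 mean [628.7 -13.8]
rim [666.1 -11.9] [221.8  96.5] 8.4 659 mean [648.5  -8. ]
board [509.8  25.6] [110.7 164.4] 8.2 2694 mean [507.1  30.4]
side blue [ 688.8 -147.6] [203.5  68.5] 8.4 1370 z 0.004851241013495322
turner_home 0.67 [ 0.6802 -0.14    0.004 ]
board_home 0.79 [ 0.7067 -0.0003  0.004 ]
tray 0.82 [ 0.6735 -0.0578  0.004 ]
[ 0.5558 -0.3301  0.2037] [[-0.9539 -0.3003  0.0003]
 [-0.3003  0.9539 -0.    ]
 [-0.0003 -0.0001 -1.    ]]
```

Call:
{"api": "servo_tool", "payload": {"deltas": "0.5 28.5 6.6 0 0 0 0;0.5 28.5 6.6 0 0 0 0;0.5 28.6 6.6 0 0 0 0;0.5 0 0 38 0 0 0;0.5 0 0 38 0 0 0;0.5 0 0 38 0 0 0;0.5 0 0 38 0 0 0;0.5 0 0 38 0 0 0"}}

```text
time_s: 7.82
position: [0.4682, -0.3372, 0.0123]
tool_rot: [[-0.954, -0.3, 0.001], [-0.3, 0.954, -0.001], [-0.001, -0.001, -1.0]]
ft_force: [1.5, -0.6, 0.2]
grip_width: 0.0424
gripper_force: 0.0
```

Call:
{"api": "servo_tool", "payload": {"deltas": "0.5 0 0 7 0 0 0;0.5 0 0 0 0 0 0"}}

```text
time_s: 7.98
position: [0.4674, -0.3367, 0.0049]
tool_rot: [[-0.954, -0.3, -0.003], [-0.3, 0.954, 0.003], [0.002, 0.004, -1.0]]
ft_force: [0.3, 0.4, 1.3]
grip_width: 0.0427
gripper_force: 0.0
```

Run:
```python
from h import *
print(env.observe()["position"],env.observe()["ft_force"])
p=env.get_image("side");save(p,"s3.png")
a=p["img"][80:220,250:450,::-1];cv2.imwrite("pics/c3.png",cv2.resize(a,None,fx=4,fy=4))
```

```text
[ 0.46741355 -0.33674523  0.00491596] [0.31028023 0.35681979 1.29839982]
```

View pics/c3.png

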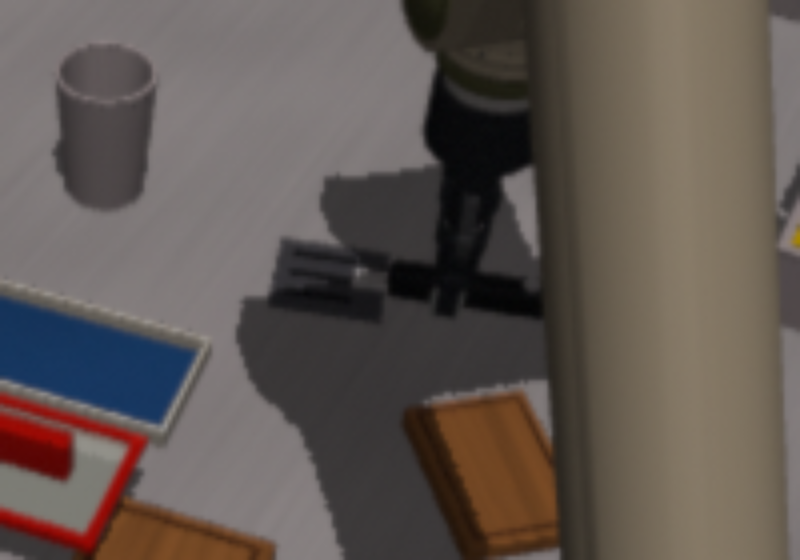

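The fingers straddle the handle at crop (455,275), so I'll grip and lift.

Call:
{"api": "servo_tool", "payload": {"deltas": "0 0 0 0 0 0 0;0 0 0 0 0 0 0;0 0 0 0 0 0 0;0 0 0 0 0 0 0;0 0 0 -10 0 0 0;0 0 0 -25 0 0 0;0 0 0 -30 0 0 0;0 0 0 -25 0 0 0", "newtons": 70}}

```text
time_s: 8.7
position: [0.4679, -0.3384, 0.0996]
tool_rot: [[-0.954, -0.298, 0.001], [-0.298, 0.954, -0.002], [-0.001, -0.002, -1.0]]
ft_force: [0.1, -0.6, -2.6]
grip_width: 0.0181
gripper_force: 68.5
```

Run:
```python
from fit import *
print(env.observe()["position"],env.observe()["tool_rot"],env.observe()["grip_width"])
for c in("top","side"):
    p=env.get_image(c);save(p,c+"4.png");C=cloud(p)
    for n in("turner","turner_blade","turner_grip"):
        for s in env.spot_point(n,p)[:1]:print(c,n,s["conf"],w(p,s["uv"]))
    h=cv2.cvtColor(p["img"],cv2.COLOR_RGB2HSV).astype(int)
    b=(h[...,2]<110)&(abs(C[...,0]-.55)<.07)&(abs(C[...,1]+.31)<.07)&(C[...,2]>.06)&(C[...,2]<.115)
    b=big(b);q=C[b];print(len(q),np.median(q,0))
    zz=np.median(q[:,2]);print(rect(onplane(p,b,zz)))
    A=np.c_[q[:,:2]-q[:,:2].mean(0),np.ones(len(q))];g=abs(q[:,2]-zz)<.012
    print("slope",np.linalg.lstsq(A[g],q[g,2],rcond=None)[0])
```

```text
[ 0.4679 -0.3384  0.0996] [[-0.9544 -0.2985  0.0014]
 [-0.2985  0.9544 -0.0017]
 [-0.0008 -0.002  -1.    ]] 0.018119845193101825
top turner_blade 0.67 [ 0.5428 -0.317   0.0964]
top turner_grip 0.76 [ 0.4545 -0.2349  0.4376]
998 [ 0.5448 -0.3164  0.0955]
(array([ 533.2, -319.6]), array([104.5,  70.4]), 18.5, 998)
slope [-0.0277 -0.0095  0.0956]
side turner 0.7 [ 0.4947 -0.3172  0.1003]
side turner_blade 0.81 [ 0.546  -0.3125  0.0925]
side turner_grip 0.58 [ 0.4576 -0.3175  0.1272]
626 [ 0.5375 -0.3146  0.0934]
(array([ 529.8, -315.1]), array([109.2,  73.3]), 18.7, 626)
slope [-0.0483 -0.0171  0.094 ]
```

Call:
{"api": "servo_tool", "payload": {"deltas": "0 -11.3 36.1 0 0 0 0;0 -11.3 36.1 0 0 0 0;0 -11.3 36.1 0 0 0 0;0 -11.3 36.1 0 0 0 0;0 -11.3 36.1 0 0 0 0;0 0 0 0 0 0 0.08;0 0 0 0 0 0 0.08;0 0 0 0 0 0 0"}}

```text
time_s: 9.77
position: [0.4676, -0.1483, 0.0959]
tool_rot: [[-0.99, -0.141, -0.001], [-0.141, 0.99, 0.001], [0.001, 0.001, -1.0]]
ft_force: [0.5, -0.4, -1.9]
grip_width: 0.0183
gripper_force: 68.8
```

Call:
{"api": "servo_tool", "payload": {"deltas": "0 -31.8 -4.6 0 0 0 0;0 -31.8 -4.6 0 0 0 0;0 -31.8 -4.6 0 0 0 0;0 -31.8 -4.6 0 0 0 0;0 -31.8 -4.6 0 0 0 0;0 -31.8 -4.6 0 0 0 0;0 0 0 0 0 0 0;0 0 0 0 0 0 0"}}

```text
time_s: 10.43
position: [0.661, -0.1494, 0.0945]
tool_rot: [[-0.989, -0.145, -0.002], [-0.145, 0.989, 0.001], [0.002, 0.001, -1.0]]
ft_force: [-0.0, 0.5, -1.9]
grip_width: 0.0185
gripper_force: 68.8
```

Run:
```python
from fit import *
print(env.observe()["position"],env.observe()["tool_rot"],env.observe()["grip_width"])
for c in("top","side"):
    p=env.get_image(c);save(p,c+"5.png");C=cloud(p)
    for n in("turner_blade","turner_home"):
        for s in env.spot_point(n,p)[:1]:print(c,n,s["conf"],w(p,s["uv"]))
    h=cv2.cvtColor(p["img"],cv2.COLOR_RGB2HSV).astype(int)
    b=(h[...,2]<110)&(C[...,0]>.69)&(C[...,0]<.8)&(abs(C[...,1]+.138)<.07)&(C[...,2]>.07)&(C[...,2]<.115)
    b=big(b);q=C[b];print(len(q),np.median(q,0),rect(onplane(p,b,.094)))
a=cv2.imread("pics/top5.png")[110:240,250:420];cv2.imwrite("pics/c5.png",cv2.resize(a,None,fx=4,fy=4))
```

```text
[ 0.661  -0.1494  0.0945] [[-0.9895 -0.1448 -0.0018]
 [-0.1448  0.9895  0.0007]
 [ 0.0017  0.001  -1.    ]] 0.018476318047971344
top turner_blade 0.41 [ 0.6575 -0.0972  0.4041]
117 [ 0.7598 -0.109   0.0898] (array([ 744., -105.]), array([20.9, 70.2]), 79.0, 117)
side turner_blade 0.73 [ 0.7371 -0.1257  0.091 ]
side turner_home 0.83 [ 0.6789 -0.1445  0.0049]
561 [ 0.7407 -0.1311  0.0911] (array([ 733.2, -132.2]), array([86.8, 72.1]), 9.5, 561)
```

View pics/c5.png

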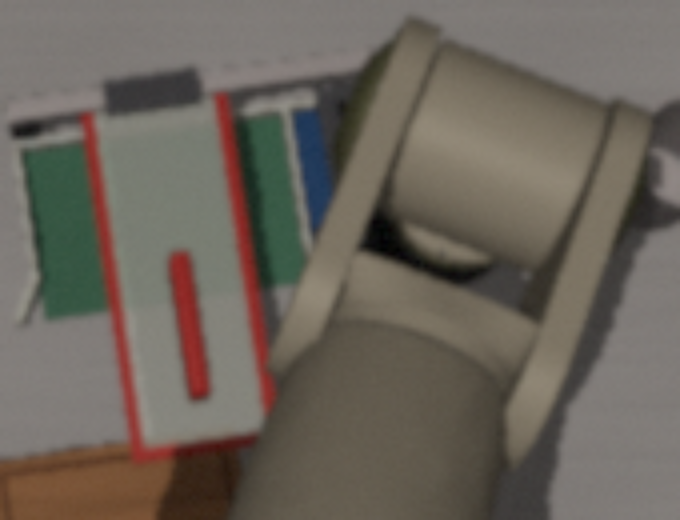

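The turner is over the compartment, but the arm hides it from the top view. I'll lower it to just above the walls and measure its blade against the compartment from the side.

Call:
{"api": "servo_tool", "payload": {"deltas": "0 0 0 16 0 0 0;0 0 0 16 0 0 0;0 0 0 16 0 0 0;0 0 0 14 0 0 0;0 0 0 0 0 0 0"}}

```text
time_s: 11.15
position: [0.6588, -0.1488, 0.0316]
tool_rot: [[-0.99, -0.142, -0.005], [-0.142, 0.99, 0.002], [0.005, 0.003, -1.0]]
ft_force: [-0.2, 0.3, -2.6]
grip_width: 0.018
gripper_force: 68.8
```

Run:
```python
from fit import *
print(env.observe()["position"],env.observe()["tool_rot"],env.observe()["grip_width"])
p=env.get_image("side");save(p,"side6.png");C=cloud(p)
s=env.spot_point("turner_blade",p)[0];print(s,w(p,s["uv"]))
b=(p["img"].max(-1)<110)&(p["img"].max(-1).astype(int)-p["img"].min(-1)<30)&(C[...,0]>.69)&(C[...,0]<.8)&(abs(C[...,1]+.138)<.06)&(C[...,2]>.014)&(C[...,2]<.05)
b=big(b);q=C[b];print(len(q),np.median(q,0),rect(onplane(p,b,np.median(q[:,2]))))
a=p["img"][120:220,180:330,::-1];cv2.imwrite("pics/c6.png",cv2.resize(a,None,fx=5,fy=5,interpolation=cv2.INTER_CUBIC))
```

```text
[ 0.6588 -0.1488  0.0316] [[-0.9898 -0.1424 -0.0049]
 [-0.1424  0.9898  0.002 ]
 [ 0.0045  0.0027 -1.    ]] 0.01802834765683715
{'uv': [239.0, 155.5], 'conf': 0.63} [ 0.7407 -0.1361  0.0271]
524 [ 0.7409 -0.1309  0.0267] (array([ 737.5, -134.4]), array([91.8, 72.9]), 9.7, 524)
```

View pics/c6.png

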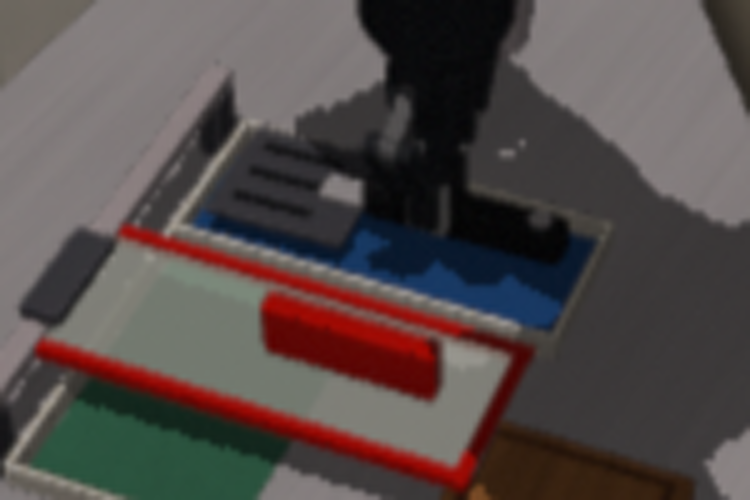

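The side view shows the blade well inside the walls and centred to within about 2 mm, with the network's blade point matching the target. I'll lower it slowly onto the floor and release.

Call:
{"api": "servo_tool", "payload": {"deltas": "0 0 0 6 0 0 0;0 0 0 6 0 0 0;0 0 0 5 0 0 0;0 0 0 3 0 0 0;0 0 0 1.5 0 0 0;0 0 0 0 0 0 0"}}

```text
time_s: 11.75
position: [0.6606, -0.1492, 0.0132]
tool_rot: [[-0.99, -0.143, 0.0], [-0.143, 0.99, -0.0], [-0.0, -0.0, -1.0]]
ft_force: [-1.3, 0.5, 0.6]
grip_width: 0.0181
gripper_force: 69.0
```

Call:
{"api": "servo_tool", "payload": {"deltas": "0 0 0 1.5 0 0 0;0 0 0 1.5 0 0 0;0 0 0 0 0 0 0;0 0 0 0 0 0 0"}}

```text
time_s: 12.08
position: [0.6607, -0.1492, 0.0131]
tool_rot: [[-0.99, -0.143, 0.001], [-0.143, 0.99, -0.001], [-0.001, -0.001, -1.0]]
ft_force: [-10.4, 3.0, 21.5]
grip_width: 0.0179
gripper_force: 71.7
```

The turner is firmly down, with 21 N of contact. I'll release it and rise.

Call:
{"api": "servo_tool", "payload": {"deltas": "0 0 0 -2 0 0 0;0.4 0 0 0 0 0 0;0.4 0 0 0 0 0 0;0.4 0 0 0 0 0 0;0.4 0 0 -15 0 0 0;0.4 0 0 -40 0 0 0;0.4 0 0 -40 0 0 0;0.4 0 0 -40 0 0 0"}}

```text
time_s: 12.75
position: [0.6603, -0.1491, 0.1479]
tool_rot: [[-0.99, -0.142, -0.001], [-0.142, 0.99, 0.001], [0.001, 0.001, -1.0]]
ft_force: [-0.1, -0.7, 0.1]
grip_width: 0.0341
gripper_force: 0.0
```

Run:
```python
from fit import *
print(env.observe()["position"],env.observe()["tool_rot"],env.observe()["grip_width"])
p=env.get_image("side");save(p,"side7.png");C=cloud(p)
for n in("turner","turner_blade","turner_grip"):
    s=env.spot_point(n,p)[0];print(n,s["conf"],w(p,s["uv"]))
b=(p["img"].max(-1)<110)&(p["img"].max(-1).astype(int)-p["img"].min(-1)<30)&(C[...,0]>.69)&(C[...,0]<.8)&(abs(C[...,1]+.138)<.06)&(C[...,2]>-.01)&(C[...,2]<.03)
b=big(b);q=C[b];print(len(q),np.median(q,0),rect(onplane(p,b,.008)))
fits(p,["handle","rim"])
```

```text
[ 0.6603 -0.1491  0.1479] [[-0.9898 -0.1425 -0.0012]
 [-0.1425  0.9898  0.0005]
 [ 0.0011  0.0007 -1.    ]] 0.034095748011186394
turner 0.84 [ 0.6801 -0.137   0.0099]
turner_blade 0.9 [ 0.7372 -0.13    0.0067]
turner_grip 0.98 [ 0.6602 -0.144   0.0289]
678 [ 0.742 -0.137  0.009] (array([ 740.1, -144.7]), array([110.5,  89.1]), 8.0, 678)
handle [628.5 -13.3] [90.4 21.1] 8.4 241 mean [627.8 -14. ]
rim [657.2  28.9] [223.4  47.4] 18.4 391 mean [645.9  25.5]
```

Call:
{"api": "servo_tool", "payload": {"deltas": "0.5 2.6 33 0 0 0 0;0.5 2.6 33 0 0 0 0;0.5 2.6 33 0 0 0 0;0.5 2.7 33.2 0 0 0 0;0.5 0 0 28 0 0 0;0.5 0 0 28 0 0 0;0.5 0 0 26 0 0 0;0.5 0 0 0 0 0 0", "newtons": 40}}

```text
time_s: 13.62
position: [0.6278, -0.0189, 0.058]
tool_rot: [[-0.99, -0.143, -0.012], [-0.143, 0.99, 0.003], [0.012, 0.004, -1.0]]
ft_force: [-0.7, 1.0, -1.2]
grip_width: 0.043
gripper_force: 0.0
```

Call:
{"api": "servo_tool", "payload": {"deltas": "0 0 0 0 0 0 0;0 0 0 0 0 0 0;0 0 0 0 0 0 0;0 0 0 0 0 0 0;0 0 0 0 0 0 0"}}

```text
time_s: 14.03
position: [0.632, -0.0201, 0.0661]
tool_rot: [[-0.99, -0.142, 0.002], [-0.142, 0.99, -0.001], [-0.002, -0.001, -1.0]]
ft_force: [0.1, -0.8, 2.9]
grip_width: 0.0128
gripper_force: 43.8
```

Call:
{"api": "servo_tool", "payload": {"deltas": "0 0 -14 0 0 0 0;0 0 -22 0 0 0 0;0 0 -22 0 0 0 0;0 0 -22 0 0 0 0;0 0 -22 0 0 0 0;0 0 -18 0 0 0 0;0 0 -8 0 0 0 0;0 0 0 0 0 0 0"}}

```text
time_s: 14.7
position: [0.6504, -0.148, 0.0661]
tool_rot: [[-0.99, -0.141, 0.003], [-0.141, 0.99, -0.0], [-0.003, -0.001, -1.0]]
ft_force: [2.4, -0.4, 6.0]
grip_width: 0.0127
gripper_force: 44.3
```

Call:
{"api": "servo_tool", "payload": {"deltas": "0 0 -2 0 0 0 0;0 0 -1.5 0 0 0 0;0 0 0 0 0 0 0;0 0 0 0 0 0 0"}}

```text
time_s: 15.03
position: [0.6505, -0.1484, 0.066]
tool_rot: [[-0.99, -0.143, 0.001], [-0.143, 0.99, 0.002], [-0.002, 0.002, -1.0]]
ft_force: [0.3, 7.8, 7.4]
grip_width: 0.0129
gripper_force: 44.5
```

Call:
{"api": "servo_tool", "payload": {"deltas": "0 0 2.5 0 0 0 0;0.5 0 0 0 0 0 0;0.5 0 0 0 0 0 0;0.5 0 0 0 0 0 0;0.5 0 0 -35 0 0 0;0.5 0 0 -35 0 0 0;0.5 0 0 -35 0 0 0;0.5 0 0 -35 0 0 0"}}

```text
time_s: 15.7
position: [0.6493, -0.1476, 0.2063]
tool_rot: [[-0.99, -0.142, -0.001], [-0.142, 0.99, 0.0], [0.001, 0.0, -1.0]]
ft_force: [0.6, -0.7, -0.9]
grip_width: 0.043
gripper_force: 0.0
```

Call:
{"api": "servo_tool", "payload": {"deltas": "1 14.25 37.6 0 0 0 0;1 14.25 37.6 0 0 0 0;1 14.25 37.6 0 0 0 0;1 14.25 37.6 0 0 0 0;1 14.25 37.6 0 0 0 0;1 14.25 37.6 0 0 0 0;1 14.25 37.6 0 0 0 0;1 14.25 37.6 0 0 0 0"}}

```text
time_s: 16.37
position: [0.4926, 0.1351, 0.2048]
tool_rot: [[-0.99, -0.142, -0.0], [-0.142, 0.99, -0.0], [0.0, -0.0, -1.0]]
ft_force: [0.9, 0.9, -0.4]
grip_width: 0.0856
gripper_force: 0.0
```

Run:
```python
from fit import *
o=env.observe();print(o["position"],o["tool_rot"],o["q"])
for c in("top","side"):
    p=env.get_image(c);save(p,c+"8.png");print(c);fits(p,["handle","rim","board","green"])
    for n in("turner","turner_blade","turner_grip"):
        for s in env.spot_point(n,p)[:1]:print(n,s["conf"],w(p,s["uv"],.006))
```

```text
[0.4926 0.1351 0.2048] [[-0.9899 -0.1419 -0.0004]
 [-0.1419  0.9899 -0.0002]
 [ 0.0004 -0.0001 -1.    ]] [  2.0448  19.165   83.0956  -0.0084  77.7607 -96.1139]
top
handle [ 648.7 -147.8] [84.5 12.3] 7.5 173 mean [ 648.6 -147.9]
rim [ 684.1 -145.7] [217.1  91.2] 8.7 407 mean [ 671.4 -154. ]
board [511.   19.4] [107.8 157.3] 8.1 2457 mean [509.6  13.2]
green [715.3  -7.7] [103.8 164.1] 8.3 1854 mean [715.9  -5.2]
side
rim [746.3 -87. ] [84.3 12.8] 9.2 109 mean [745.8 -87.5]
board [509.7  25.8] [110.3 163.7] 8.4 2736 mean [508.1  29.1]
green [715.1  -5.4] [109.8 169.3] 8.2 2051 mean [714.3  -5. ]
turner 0.42 [0.5106 0.0255 0.006 ]
turner_blade 0.66 [ 0.7347 -0.1301  0.006 ]
turner_grip 0.16 [ 0.6685 -0.0587  0.006 ]
```

View pics/top8.png

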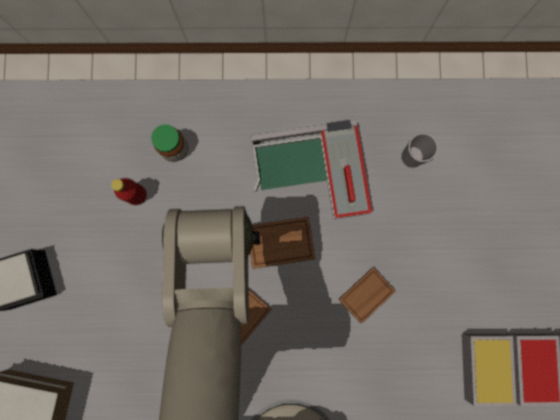

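The cover is fully shut: its centre (684,-146) is the compartment's centre. Next I turn the open fingers parallel to the board's left edge and go down beside it.

Call:
{"api": "servo_tool", "payload": {"deltas": "1 0 0 0 0 0 0.121;1 0 0 0 0 0 0.121;1 0 0 0 0 0 0.121;1 0 0 0 0 0 0.121;1 0 0 0 0 0 0.121;1 0 0 0 0 0 0.121;1 0 0 0 0 0 0.121;1 0 0 0 0 0 0.121"}}

```text
time_s: 17.43
position: [0.4945, 0.1329, 0.2046]
tool_rot: [[-0.673, 0.74, -0.0], [0.74, 0.673, -0.0], [0.0, -0.0, -1.0]]
ft_force: [-0.8, 0.4, -0.1]
grip_width: 0.0855
gripper_force: 0.0
```

Call:
{"api": "servo_tool", "payload": {"deltas": "1 0 0 0 0 0 0.121;1 0 0 0 0 0 0.121;1 0 0 0 0 0 0.121;1 0 0 0 0 0 0.121;1 0 0 0 0 0 0.121;1 0 0 38 0 0 0;1 0 0 38 0 0 0;1 0 0 38 0 0 0"}}

```text
time_s: 18.1
position: [0.4946, 0.1329, 0.0897]
tool_rot: [[-0.139, 0.99, 0.002], [0.99, 0.139, -0.0], [-0.0, 0.002, -1.0]]
ft_force: [1.8, 0.0, -0.2]
grip_width: 0.0852
gripper_force: 0.0
```

Call:
{"api": "servo_tool", "payload": {"deltas": "1 0 0 38 0 0 0;1 0 0 38 0 0 0;1 0 0 10 0 0 0;1 0 0 5 0 0 0;1 0 0 0 0 0 0"}}

```text
time_s: 18.52
position: [0.4946, 0.1335, 0.0]
tool_rot: [[-0.14, 0.99, -0.0], [0.99, 0.14, -0.0], [-0.0, -0.0, -1.0]]
ft_force: [0.6, 0.5, 0.0]
grip_width: 0.0854
gripper_force: 0.0
```

Call:
{"api": "servo_tool", "payload": {"deltas": "1 -20 0 3 0 0 0;1 -10 0 0 0 0 0;1 -8 0 0 0 0 0;1 -8 0 0 0 0 0;1 -8 0 0 0 0 0;1 -8 0 0 0 0 0;1 -6 0 0 0 0 0;1 -4 0 0 0 0 0"}}

```text
time_s: 19.18
position: [0.5043, 0.062, -0.003]
tool_rot: [[-0.14, 0.99, 0.0], [0.99, 0.14, -0.0], [-0.0, 0.0, -1.0]]
ft_force: [0.2, 1.5, 1.5]
grip_width: 0.0856
gripper_force: 0.9
```

```bash
cat > b.py <<'E'
from fit import *
O=np.array([672.7,-58.4]);a=np.radians(8.25);Rt=np.array([[np.cos(a),np.sin(a)],[-np.sin(a),np.cos(a)]])
o=env.observe();print("tcp",o["position"],"tray",Rt@(o["position"][:2]*1000-O),o["ft_force"],o["time_s"])
for c in("top","side"):
    p=env.get_image(c);save(p,c+"b%.0f.png"%(o["time_s"]*100));print(c)
    R=fits(p,["board"]); 
    if "board" in R: print("tray",Rt@(R["board"][0]-O))
    for s in env.spot_point("board",p)[:3]:print(s["conf"],Rt@(w(p,s["uv"],.0)[:2]*1000-O))
E
python3 b.py
```

```text
tcp [ 0.5043  0.062  -0.003 ] tray [-149.4122  143.2857] [0.1779 1.4823 1.5065] 19.1833
top
board [519.7 -50.9] [108.  117.9] 8.2 1659 mean [518.4 -60.9]
tray [-150.3405   29.3768]
0.88 [-146.2959   51.8233]
0.64 [-313.8379  -94.3062]
0.43 [130.2717 342.0768]
side
board [490.9 -60.1] [51.1 95.8] 8.4 460 mean [485.7 -54.9]
tray [-180.1626   24.4046]
0.81 [-139.5999   43.1737]
0.67 [-314.3707  -90.7651]
0.6 [-324.7356  218.0199]
```

Call:
{"api": "servo_tool", "payload": {"deltas": "1 -3 0 0 0 0 0;1 -2.5 0 0 0 0 0;1 0 0 0 0 0 0;1 12 0 0 0 0 0;1 20 0 0 0 0 0;1 0 0 -40 0 0 0;1 0 0 -40 0 0 0;1 0 0 -40 0 0 0"}}

```text
time_s: 20.05
position: [0.4996, 0.0901, 0.1181]
tool_rot: [[-0.141, 0.99, -0.002], [0.99, 0.141, 0.0], [0.0, -0.002, -1.0]]
ft_force: [1.6, -0.3, 0.1]
grip_width: 0.0854
gripper_force: 0.0
```

Call:
{"api": "servo_tool", "payload": {"deltas": "1 0 -38 0 0 0 0;1 0 -38 0 0 0 0;1 0 -38 0 0 0 0;1 0 -38 0 0 0 0;1 0 0 0 0 0 -0.121;1 0 0 0 0 0 -0.121;1 0 0 0 0 0 -0.121;1 0 0 0 0 0 -0.121"}}

```text
time_s: 20.72
position: [0.3496, 0.0682, 0.117]
tool_rot: [[-0.59, 0.807, 0.0], [0.807, 0.59, -0.0], [-0.0, 0.0, -1.0]]
ft_force: [-0.0, -0.1, -0.2]
grip_width: 0.0855
gripper_force: 0.0
```

Call:
{"api": "servo_tool", "payload": {"deltas": "1 0 0 0 0 0 -0.121;1 0 0 0 0 0 -0.121;1 0 0 0 0 0 -0.121;1 0 0 0 0 0 -0.121;1 0 0 0 0 0 -0.121;1 0 0 0 0 0 -0.121;1 0 0 0 0 0 -0.121;1 0 0 0 0 0 -0.121"}}

```text
time_s: 21.38
position: [0.3497, 0.0682, 0.1169]
tool_rot: [[-1.0, -0.028, 0.0], [-0.028, 1.0, 0.0], [-0.0, -0.0, -1.0]]
ft_force: [0.5, 0.4, 0.4]
grip_width: 0.0853
gripper_force: 0.0
```

```bash
python3 b.py; python3 -c "
from h import *
print(env.observe()['tool_rot'])"
```

```text
tcp [0.3497 0.0682 0.1169] tray [-301.5224  171.6497] [0.4639 0.4425 0.3886] 21.3833
top
board [517.8 -36.2] [108.4 158.6] 8.4 2691 mean [517.7 -35.9]
tray [-150.1115   44.1973]
0.85 [-312.3772  -96.3479]
0.58 [-142.3635   45.2681]
side
board [516.5 -28.9] [110.2 164.2] 8.2 2490 mean [515.2 -25.5]
tray [-150.3505   51.6083]
0.62 [-321.2777  221.8481]
0.58 [-305.8486  -98.5231]
0.56 [-145.267    38.8646]
[[-9.99827893e-01 -1.85520941e-02  5.87178542e-05]
 [-1.85520935e-02  9.99827895e-01  1.05257025e-05]
 [-5.89030224e-05  9.43455180e-06 -9.99999998e-01]]
```

Call:
{"api": "servo_tool", "payload": {"deltas": "1 0 0 0 0 0 -0.063;1 0 0 0 0 0 -0.063;1 -15.1 -31.9 0 0 0 0;1 -15.1 -31.9 0 0 0 0;1 -15.1 -31.9 0 0 0 0;1 -15.1 -31.9 0 0 0 0;1 0 0 36 0 0 0;1 0 0 0 0 0 0"}}

```text
time_s: 22.25
position: [0.4273, -0.0503, 0.0773]
tool_rot: [[-0.99, -0.142, -0.006], [-0.142, 0.99, 0.002], [0.005, 0.003, -1.0]]
ft_force: [-1.6, 0.6, -0.9]
grip_width: 0.0855
gripper_force: 0.0
```

Call:
{"api": "servo_tool", "payload": {"deltas": "1 0 0 36 0 0 0;1 0 0 36 0 0 0;1 0 0 9 0 0 0;1 0 0 3 0 0 0;1 0 0 0 0 0 0"}}

```text
time_s: 22.67
position: [0.4283, -0.0492, -0.0029]
tool_rot: [[-0.989, -0.147, -0.001], [-0.147, 0.989, 0.0], [0.001, 0.001, -1.0]]
ft_force: [0.6, -0.4, -0.1]
grip_width: 0.0853
gripper_force: 0.0
```

Call:
{"api": "servo_tool", "payload": {"deltas": "1 -20 0 0 0 0 0;1 -14 0 0 0 0 0;1 -14 0 0 0 0 0;1 -14 0 0 0 0 0;1 -14 0 0 0 0 0;1 -14 0 0 0 0 0;1 -14 0 0 0 0 0;1 -10 0 0 0 0 0"}}

```text
time_s: 23.33
position: [0.5426, -0.0325, -0.001]
tool_rot: [[-0.989, -0.147, 0.002], [-0.147, 0.989, -0.001], [-0.002, -0.001, -1.0]]
ft_force: [-1.3, -0.4, -0.3]
grip_width: 0.0854
gripper_force: 0.6
```

```bash
python3 b.py
```

```text
tcp [ 0.5426 -0.0325 -0.001 ] tray [-125.0058   44.3146] [-1.3082 -0.4247 -0.2811] 23.3333
top
board [609.8 -21.9] [106.3 158.3] 8.6 1075 mean [634.3 -15.6]
tray [-57.0116  45.148 ]
0.84 [-58.1533  46.8159]
0.62 [-314.7676  -92.0986]
side
board [609.2 -14.9] [110.4 165.7] 9.0 1927 mean [615.5  -2.6]
tray [-56.6009  52.1616]
0.91 [-51.4294  37.0354]
0.87 [-324.3705  225.2303]
```

Call:
{"api": "servo_tool", "payload": {"deltas": "1 -14 0 0 0 0 0;1 -14 0 0 0 0 0;1 -14 0 0 0 0 0;1 -14 0 0 0 0 0;1 -14 0 0 0 0 0;1 -10 0 0 0 0 0;1 -8 0 0 0 0 0;1 -6 0 0 0 0 0"}}

```text
time_s: 24.2
position: [0.6339, -0.019, -0.0025]
tool_rot: [[-0.989, -0.147, -0.001], [-0.147, 0.989, -0.0], [0.001, 0.0, -1.0]]
ft_force: [-2.1, -0.2, 1.0]
grip_width: 0.0856
gripper_force: 0.9
```

Call:
{"api": "servo_tool", "payload": {"deltas": "1 -4 0 0 0 0 0;1 -3 0 0 0 0 0;1 -3 0 0 0 0 0;1 -2 0 0 0 0 0;1 0 0 0 0 0 0"}}

```text
time_s: 24.62
position: [0.6463, -0.0173, -0.0031]
tool_rot: [[-0.989, -0.147, 0.0], [-0.147, 0.989, -0.0], [-0.0, -0.0, -1.0]]
ft_force: [-0.7, 1.3, -0.4]
grip_width: 0.0855
gripper_force: 0.0
```

Call:
{"api": "servo_tool", "payload": {"deltas": "1 -2 0 0 0 0 0;1 -2 0 0 0 0 0;1 -1.5 0 0 0 0 0;1 -1.5 0 0 0 0 0;1 0 0 0 0 0 0"}}

```text
time_s: 25.03
position: [0.6492, -0.0164, -0.0033]
tool_rot: [[-0.989, -0.147, -0.01], [-0.147, 0.989, 0.0], [0.01, 0.002, -1.0]]
ft_force: [-19.4, -1.8, 12.7]
grip_width: 0.0855
gripper_force: 10.3
```

```bash
python3 b.py
```

```text
tcp [ 0.6492 -0.0164 -0.0033] tray [-17.2733  44.9322] [-19.3761  -1.7879  12.6892] 25.0333
top
board [709.3  70.1] [25.  83.9] 82.2 172 mean [718.9  66.1]
tray [ 54.66   121.9184]
0.96 [-313.1165  -96.2226]
side
board [702.2   3.6] [105.4 161.1] 2.9 1234 mean [712.   26.5]
tray [38.0913 57.1254]
0.89 [-319.9842  222.6099]
0.65 [59.0357 36.9724]
```

The push stalled at tray x = -17 under 19 N, which is where the board should be home. I'll back off and check.

Call:
{"api": "servo_tool", "payload": {"deltas": "1 5 0 0 0 0 0;1 20 0 0 0 0 0;1 20 0 0 0 0 0;1 0 0 -40 0 0 0;1 0 0 -40 0 0 0;1 0 0 -40 0 0 0;1 41 0 0 0 0 0;1 41 0 0 0 0 0"}}

```text
time_s: 25.9
position: [0.5293, -0.0356, 0.1194]
tool_rot: [[-0.989, -0.148, 0.009], [-0.148, 0.989, -0.002], [-0.008, -0.004, -1.0]]
ft_force: [-0.5, -0.0, -0.8]
grip_width: 0.0853
gripper_force: 0.0
```

Call:
{"api": "servo_tool", "payload": {"deltas": "1 30 -27 0 0 0 0;1 30 -27 0 0 0 0;1 30 -27 0 0 0 0;1 0 -40 0 0 0 0;1 0 -40 0 0 0 0;1 0 -40 0 0 0 0;1 0 0 0 0 0 0"}}

```text
time_s: 26.48
position: [0.4691, -0.2538, 0.1171]
tool_rot: [[-0.99, -0.143, 0.003], [-0.143, 0.99, -0.004], [-0.003, -0.004, -1.0]]
ft_force: [-0.9, 0.5, -0.5]
grip_width: 0.0851
gripper_force: 0.0
```

```bash
python3 b.py
python3 - <<'E'
from fit import *
p=env.get_image("top");fits(p,["handle","rim"])
for n in("sauce","pickles","shaker","turner","turner_blade"):
    for s in env.spot_point(n,p)[:1]:print(n,s["conf"],s["uv"])
q=env.get_image("side")
a=cv2.resize(p["img"][110:230,240:390,::-1],None,fx=2.66,fy=2.66,interpolation=cv2.INTER_CUBIC);b=cv2.resize(q["img"][120:240,165:315,::-1],None,fx=2.66,fy=2.66,interpolation=cv2.INTER_CUBIC)
cv2.imwrite("pics/fin.png",np.hstack([a,b]))
E
```

```text
tcp [ 0.4691 -0.2538  0.1171] tray [-229.5555 -164.1148] [-0.8506  0.4656 -0.4564] 26.4833
top
board [710.1  -7.3] [101.1 159.5] 8.0 2172 mean [705.   -4.5]
tray [44.3454 45.2046]
0.85 [-314.7281  -95.1807]
0.83 [-318.2501  220.6363]
0.66 [58.338  51.0071]
side
board [708.2  -0.5] [104.8 165.8] 7.7 1916 mean [703.2   5.7]
tray [43.4408 52.2068]
0.7 [57.4937 37.8093]
0.7 [ 4.3817 -9.5695]
0.59 [-311.4775  -91.0266]
handle [ 647.9 -147.9] [86.2 12.3] 8.2 175 mean [ 648.1 -148. ]
rim [ 684.9 -145.6] [219.2  90.2] 8.3 404 mean [ 671.1 -153.7]
sauce 0.84 [140.8, 195.1]
pickles 0.73 [174.9, 147.4]
shaker 0.91 [410.4, 158.3]
```

View pics/fin.png

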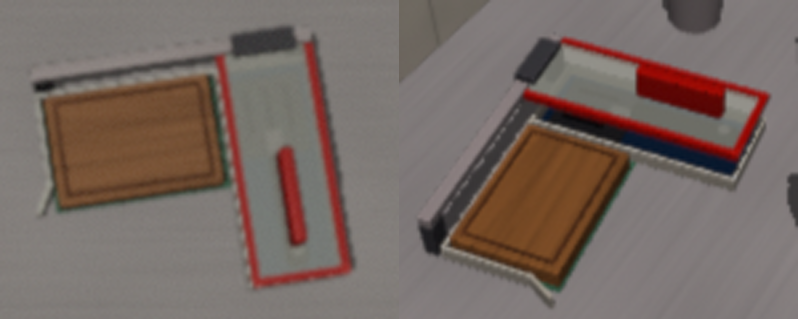

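```bash
sed -i 's/(X>.42)&(X<.75)/(X>.42)\&(X<.80)/' m.py; python3 b.py | grep -A2 -E "top|side"
```

```text
top
board [713.7  -6.9] [108.3 159.6] 8.1 2577 mean [713.6  -6.6]
tray [47.9656 45.0838]
--
side
board [712.6   0.3] [112.1 165.1] 8.5 2241 mean [711.6   3.6]
tray [47.9101 52.3672]
```

The board reads about 2 mm short, which is within the tray-origin error. I'll confirm with a second gentle push.

Call:
{"api": "servo_tool", "payload": {"deltas": "1 -20.9 26 0 0 0 0;1 -20.9 26 0 0 0 0;1 -20.9 26 0 0 0 0;1 -20.9 26 0 0 0 0;1 -20.9 26 0 0 0 0;1 -20.9 26 0 0 0 0;1 -20.9 26 0 0 0 0;1 -20.9 26 0 0 0 0"}}

```text
time_s: 27.9
position: [0.6033, -0.015, 0.1168]
tool_rot: [[-0.989, -0.148, -0.0], [-0.148, 0.989, -0.0], [0.0, -0.0, -1.0]]
ft_force: [-0.0, -0.5, 0.1]
grip_width: 0.085
gripper_force: 0.0
```

Call:
{"api": "servo_tool", "payload": {"deltas": "1 0 0 36 0 0 0;1 0 0 36 0 0 0;1 0 0 36 0 0 0;1 0 0 12 0 0 0;1 0 0 0 0 0 0"}}

```text
time_s: 28.32
position: [0.6008, -0.0162, -0.0066]
tool_rot: [[-0.989, -0.148, -0.007], [-0.148, 0.989, 0.001], [0.006, 0.002, -1.0]]
ft_force: [0.5, 0.3, 0.0]
grip_width: 0.0853
gripper_force: 0.0
```

Call:
{"api": "servo_tool", "payload": {"deltas": "1 -14 0 0 0 0 0;1 -10 0 0 0 0 0;1 -6 0 0 0 0 0;1 -4 0 0 0 0 0;1 -3 0 0 0 0 0;1 0 0 0 0 0 0"}}

```text
time_s: 28.82
position: [0.6396, -0.0112, -0.0027]
tool_rot: [[-0.989, -0.148, 0.001], [-0.148, 0.989, -0.0], [-0.001, -0.0, -1.0]]
ft_force: [0.3, -0.4, 0.1]
grip_width: 0.0857
gripper_force: 0.0
```

Call:
{"api": "servo_tool", "payload": {"deltas": "1 0 -6.5 0 0 0 0;1 -3 0 0 0 0 0;1 -2 0 0 0 0 0;1 -2 0 0 0 0 0;1 0 0 0 0 0 0"}}

```text
time_s: 29.23
position: [0.6475, -0.0166, -0.0032]
tool_rot: [[-0.989, -0.147, 0.0], [-0.147, 0.989, -0.0], [-0.0, -0.0, -1.0]]
ft_force: [-0.2, -0.1, 0.0]
grip_width: 0.0853
gripper_force: 0.0
```

Call:
{"api": "servo_tool", "payload": {"deltas": "1 -1.5 0 0 0 0 0;1 -1.5 0 0 0 0 0;1 -1 0 0 0 0 0;1 -1 0 0 0 0 0;1 0 0 0 0 0 0;1 0 0 0 0 0 0"}}

```text
time_s: 29.73
position: [0.6491, -0.0161, -0.0033]
tool_rot: [[-0.989, -0.146, -0.008], [-0.147, 0.989, -0.0], [0.008, 0.001, -1.0]]
ft_force: [-14.7, -2.9, 8.4]
grip_width: 0.0856
gripper_force: 7.5
```

The second push stalled at the same place, so the board is home. I'll ease off, rise clear and hand in.

Call:
{"api": "servo_tool", "payload": {"deltas": "1 4 0 0 0 0 0;1 15 0 0 0 0 0;1 20 0 0 0 0 0;1 0 0 -40 0 0 0;1 0 0 -40 0 0 0;1 0 0 -40 0 0 0;1 20 0 0 0 0 0;1 0 0 0 0 0 0"}}

```text
time_s: 30.4
position: [0.5929, -0.0247, 0.1193]
tool_rot: [[-0.989, -0.148, 0.003], [-0.148, 0.989, -0.001], [-0.003, -0.002, -1.0]]
ft_force: [-0.2, 0.6, 0.2]
grip_width: 0.0853
gripper_force: 0.0
```

```bash
python3 b.py | grep -A2 side; python3 -c "
from rig import env
print(env.close_job())"
```

```text
side
board [712.5  -0. ] [112.4 164. ] 8.2 2211 mean [712.1   4.8]
tray [47.7681 52.0846]
the job is handed in; nothing more can be done
None
```

The job was handed in at about 30 s: the turner lies flat in the blue compartment with its blade at the far end, the cover is shut over it, the largest board is against the bay's back wall, and I left the bottle, jar and cup alone; no verdict came back.

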